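# Unlock the closet strongbox with its key wheel

### The job

Pick up the loose key wheel, put it on the strongbox's spindle and feel for the key with a light touch (more than 35 N would damage the lock) until the wheel drops fully home, then turn it clockwise until the red pointer on its rim stands at the orange mark on the far side of the dial. Let go and leave the wheel seated there; do not disturb the other things on the counter.

Things in the scene. Friction and masses are not known exactly. Their poses are not given: they have to be found in the camera images.
- wheel_grip (a point): Loose hand wheel (about 0.3 kg, lying on its hub): point on its axis in the middle of the bare grip height, 53 mm above the hub's underside; z up the axis, x towards the red pointer. Bright grip block 28 x 28 mm, sides square to x and y, from 32 to 68 mm above the underside. Below it the black hub, 54 x 54 mm. Black rim 118 mm across, 16 to 28 mm above the underside, on 4 spokes.
- key_wheel: The same wheel; origin at the centre of the hub's underside. In the underside is a bore for the round post, 17 mm square and 32 mm deep, with a 7 mm wide slot of the same depth running out from it through the hub on the pointer (+x) side.
- pointer (a point): Tip of the red pointer hanging on the wheel's rim, 60 mm from the axis and 10 mm above the hub's underside; axes as the wheel's.
- spindle (a point): Nominal seat centre on the strongbox's spindle axis, 10 mm above the box's top; x to the far mark, z up (axes of the box). The real brass seat (56 mm across) stands up to 4 mm above or below this point. From the seat rise a round post, 14 mm thick, 28 mm high, top 6 mm tapered, and on one side a dark key fin, 5 mm thick, out to 24 mm from the axis, 14 mm high.
- safe: Grey strongbox, fixed, 240 x 240 x 100 mm, origin under its centre, x to the far mark. The wheel's slot fits the fin one way round, 1 mm play; till then the hub stops on the fin; then it drops 14 mm. Fin not measured, only seen or felt: at the start 23 to 80 degrees counter-clockwise (from above) of the mark. It turns with the wheel, stiffly (0.12 N m), stays put, can pass the mark by 40 degrees.
- mark (a point): The orange mark on the side of the strongbox's dial plate away from the robot; this point lies 60 mm from the spindle's axis, level with the nominal seat, under the pointer's tip when set; axes as the box's.
- tin: red shoe-polish tin, 64 mm across, 30 high; origin at the centre of its underside; a bystander
- perfume: amber perfume bottle, 44 mm across, 85 high; origin at the centre of its underside; a bystander
- dish: white ring dish, 110 mm across, 18 high; origin at the centre of its underside; a bystander
- brush: wooden shoe brush, 180 x 55 x 50 mm, bristles down; origin at the centre of its underside; a bystander
- watchbox: dark wooden watch box, 100 x 120 x 70 mm; origin at the centre of its underside; a bystander
- shoe_tree: wooden shoe tree with a steel rod, 250 mm long, lying; origin at the centre of its underside; a bystander
- cup: blue ceramic cup, 70 mm across, 90 high; origin at the centre of its underside; a bystander

How it is judged (in metres and radians):
On the way:
1. the key wheel is fully home on the spindle: slot over the fin, hub on the seat (z of wheel_grip in the frame of spindle below 0.06 m and horizontal distance between wheel_grip and spindle below 0.005 m and angle between wheel_grip's own z axis and vertical below 0.07 rad), for 0.2 s.
At the end, for the whole second after the job is handed in: The wheel sits upright and home on the spindle (slot down over the fin: grip point under 60 mm above the nominal seat, within 5 mm of the axis), the pointer's tip within 8 mm of the far mark seen from above (about 7 degrees), released and at rest (all of step 1 and horizontal distance between pointer and mark below 0.008 m and linear speed of key_wheel below 0.01 m/s and angular speed of key_wheel below 0.05 rad/s and contact force between the fingers and key_wheel below 0.1 N); the robot touches nothing.
It fails at once if more than 35 N between the wheel and the strongbox or its spindle (contact force between key_wheel and safe above 35 N).
It fails at once if the robot itself pushes on the strongbox with over 25 N (contact force between the arm and safe above 25 N).
It fails at once if one of the other things is disturbed (moved over 30 mm) (distance of any of tin, perfume, dish, brush, watchbox, shoe_tree, cup from where it was at the start of the episode above 0.03 m).
It also fails if it takes over 72 s, if anything falls off the work surface, if the arm or the gripper's body presses on something with over 40 N, if the wrist force passes 120 N, or if a joint passes its speed limit or range.

### The arm

A 6-joint arm with a two-finger parallel gripper is mounted at the origin on the work surface. World frame = base frame: x ahead of the robot, y to its left, z up, the work surface at z = 0. Lengths are in m, angles in degrees, forces in N, time in s.
With the tool pointing down it reaches from about 0.25 to 0.725 m from the base axis. Payload 9.7 kg.
Tool frame: the origin (TCP) lies between the finger pads; the fingertips stand 11 mm ahead of it and the grasp point (between the pads) lies 8 mm behind it; y points along the fingers, x is the direction in which the jaws open and shut, and the axes are right-handed (so a half turn about y gives the same grasp; the last joint's range is limited). The gripper opens to 85 mm and grips with 20 to 120 N. Pads are 22 mm wide; open, the fingers measure 114 mm over their backs; the gripper's body (76 mm by 85 mm) begins 54 mm behind the grasp point. The pads swing forward as they close: fully open they stand 13 mm farther back than shut.
Start: joints at [73.167, 4.979, 10.078, 95.1, 0, 90], TCP at [0.159, 0.526, 0.242] pointing down, gripper open.
Joint ranges: [-179.16, 179.16], [-48.56, 103.87], [-65.8, 70.77], [-126.05, 130.52], [-82.76, 87.17], [-180, 180]. Speed limits (degrees/s): [127.2, 127.2, 147.25, 180, 180, 180].

### API

Orientations are given as [roll, pitch, yaw] about the fixed x, y, z axes, in that order (R = Rz(yaw) Ry(pitch) Rx(roll)).
In Python, from workcell import bot, vision gives the robot as it stands. The module is installed in compiled form; this text tells all that it offers.
- The arm moves only by the shell command python3 -m crank 'ROWS' [OPENING] [FORCE]. ROWS is text: rows parted by semicolons, each of 6 numbers parted by spaces: the shift along the tool's x, y, z in m, then the turn, a rotation vector about the tool's x, y, z in rad. A call has 1 to 8 rows; each row is the pose to reach, as a shift and turn from the pose commanded when the call began, along the tool's axes at that moment; what a row does not reach only later rows make up. A row lasts 1/10 s, in which the tool goes at most 50 mm and 8.59 degrees, less where a joint would pass 70% of its speed; a pose out of reach is approached as far as the arm can. A call with a gripper value outside its range is refused whole. OPENING is the gripper's target within -1 to 1 (shut at 1, half-way at 0, fully open at -1), set as the call begins (- or left out, the last holds). The fingers move at their own pace and stop on an object; FORCE is the grip in N (left out, the last holds). Time passes only in rows, so rows that repeat a pose let the fingers close. It gives the time, the measured TCP pose, the force and the opening at its end, in the units of the state.
- bot.get_obs(): the state, without advancing time (a new reading comes with each control period).
- vision.camera(name): name is "side" or "top" or "wrist"; returns the picture (384x512x3 uint8, red, green, blue); there is no depth.
- vision.get_calibration(name): a dict with "fx", "fy", "cx", "cy" (pixels), "distortion" ([k1, k2, p1, p2, k3] as OpenCV has them; the pictures are not rectified), "rvec" (rotation vector, rad) and "tvec" (3), from world to camera coordinates, as OpenCV has them. Camera axes: x right, y down, z forward; pixel columns grow to the right and rows downward; lengths in m; the calibration is good to about 2 mm. A picture is of the moment at which its call begins: read the wrist's pose just before it. get_calibration takes no time and is no camera call; for the wrist camera it gives the pose at the moment of the call.
- bot.job_done(): hands the job in, once; it reports no verdict.
The state is a dict: "time": time; "q": joint angles; "qd": joint speeds; "joint_efforts": joint torques, N m; "ee_pos": TCP position; "tcp_rot": TCP orientation; "wrist_force": force on the tool from outside, world axes, zero at the start; "torque": the same for the moment, N m; "opening": finger opening in m.
Only numpy, scipy, OpenCV 4.12 (cv2) and the standard library are available. Lean on these libraries where they do the work, as an engineer would, in place of code of your own. Each camera call takes 0.05 s, during which the arm holds its last target. There are 200 camera calls.

## Working session

There is one attempt and no reset: what is moved stays moved. The work goes in short steps, Python scripts to look and compute and a shell command to move; the robot and the scene stay as the last step left them, time stands still between calls to the robot, and variables do not carry over. Pictures are saved under pics/ and viewed, about 8 in all and at most 12, crops included, and the job is handed in when it is done.

```bash
mkdir -p pics; python3 - <<'E'
from workcell import bot, vision
import cv2,numpy as np
print(bot.get_obs())
for n in ("top","side","wrist"):
    im=vision.camera(n); cv2.imwrite(f"pics/{n}0.png",im[:,:,::-1])
    c=vision.get_calibration(n); print(n,{k:np.round(v,4).tolist() for k,v in c.items()})
a=cv2.imread("pics/top0.png");cv2.imwrite("pics/top0b.png",cv2.resize(a,(800,600),interpolation=cv2.INTER_CUBIC))
E
```

```text
{'time': 0.0, 'q': array([7.31637246e+01, 5.01077248e+00, 1.00339659e+01, 9.50979358e+01,
       1.65184943e-04, 8.99995194e+01]), 'qd': array([-0.02058423, -0.06402184,  0.01302071,  0.11900247,  0.11087256,
        0.07423069]), 'joint_efforts': array([ 1.12700134e-03, -5.20387781e+01,  4.64807045e+01,  1.62716018e-02,
        1.62190236e-04,  3.26765708e-06]), 'ee_pos': array([0.15924031, 0.52622777, 0.24158182]), 'tcp_rot': array([-8.99998342e+01,  7.47423718e-02,  7.31642052e+01]), 'wrist_force': array([ 0.59050733,  0.22913243, -0.07043119]), 'torque': array([-0.02157925, -0.07520976,  0.02226687]), 'opening': 0.08528661276510928}
top {'fx': 371.8732, 'fy': 371.8732, 'cx': 261.5341, 'cy': 184.7089, 'distortion': [-0.1134, 0.0, 0.0, 0.0, 0.0], 'rvec': [2.1246, -2.1598, 0.167], 'tvec': [0.0011, 0.5387, 1.2366]}
side {'fx': 406.3419, 'fy': 406.3419, 'cx': 257.3489, 'cy': 191.916, 'distortion': [0.0012, 0.0, 0.0, 0.0, 0.0], 'rvec': [2.2838, -0.2779, 0.1093], 'tvec': [-0.5313, 0.1744, 1.2882]}
wrist {'fx': 316.9827, 'fy': 316.9827, 'cx': 256.2483, 'cy': 188.8224, 'distortion': [-0.0017, 0.0, 0.0, 0.0, 0.0], 'rvec': [-2.3074, -1.7112, -0.2726], 'tvec': [-0.5507, -0.0411, 0.3828]}
```

View pics/top0b.png

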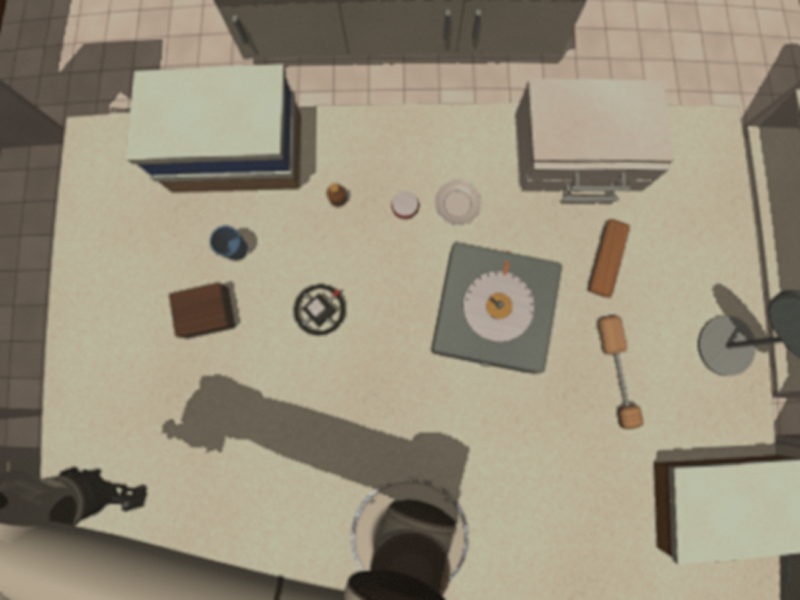

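View pics/side0.png

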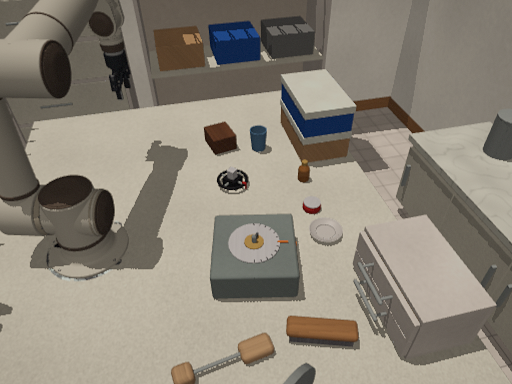

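```bash
cat > h.py <<'E'
from workcell import bot, vision
import cv2,numpy as np
def cal(n):
    c=vision.get_calibration(n)
    K=np.array([[c['fx'],0,c['cx']],[0,c['fy'],c['cy']],[0,0,1]])
    return K,np.array(c['distortion'],float),np.array(c['rvec'],float),np.array(c['tvec'],float)
def plane(C,uv,z):
    K,d,r,t=C; R=cv2.Rodrigues(r)[0]; o=-R.T@t
    p=cv2.undistortPoints(np.array(uv,float).reshape(-1,1,2),K,d)[:,0]
    v=np.c_[p,np.ones(len(p))]@R
    return o+v*((z-o[2])/v[:,2])[:,None]
def proj(C,P):
    K,d,r,t=C; return cv2.projectPoints(np.array(P,float).reshape(-1,1,3),r,t,K,d)[0][:,0]
def cent(mask,off=(0,0),minA=3):
    n,l,s,c=cv2.connectedComponentsWithStats(mask.astype(np.uint8))
    return [(int(s[i,4]),*np.round(c[i]+off,1)) for i in range(1,n) if s[i,4]>=minA]
E
python3 - <<'E'
from h import *
im=cv2.imread("pics/top0.png"); C=cal("top"); hsv=cv2.cvtColor(im,cv2.COLOR_BGR2HSV)
def roi(x0,y0,x1,y1): return hsv[y0:y1,x0:x1]
w=roi(180,175,230,220)
red=((w[...,0]<10)|(w[...,0]>170))&(w[...,1]>130)&(w[...,2]>80)
print("ptr",cent(red,(180,175)))
for a,u,v in cent(red,(180,175)): print(plane(C,(u,v),.015))
dk=(w[...,2]<75); ys,xs=np.nonzero(dk); 
cn=max(cv2.findContours(dk.astype(np.uint8),0,1)[0],key=cv2.contourArea); e=cv2.fitEllipse(cn); print("rim",e)
print("rim c",plane(C,np.array(e[0])+(180,175),.026))
b=roi(270,150,365,245)
org=(b[...,0]>5)&(b[...,0]<25)&(b[...,1]>120)&(b[...,2]>110)
for a,u,v in cent(org,(270,150)): print("orange",a,u,v,plane(C,(u,v),.103),plane(C,(u,v),.11))
wh=(b[...,1]<40)&(b[...,2]>150)
for a,u,v in cent(wh,(270,150),200): print("white",a,u,v,plane(C,(u,v),.102))
g=im[170:225,290:350]; cv2.imwrite("pics/z1.png",np.hstack([cv2.resize(g,(400,367),interpolation=2),cv2.resize(im[173:223,178:232],(396,367),interpolation=2)]))
K=cal("wrist");print(-cv2.Rodrigues(K[2])[0].T@K[3],cv2.Rodrigues(K[2])[0])
E
```

```text
ptr [(9, np.float64(215.0), np.float64(187.0))]
[[0.53727298 0.15571367 0.015     ]]
rim ((24.170835494995117, 22.80405616760254), (29.45876121520996, 30.29676055908203), 50.60653305053711)
rim c [[0.49831849 0.19199019 0.026     ]]
orange 14 323.5 170.5 [[ 0.57320284 -0.21281452  0.103     ]] [[ 0.57186129 -0.21159673  0.11      ]]
orange 156 319.2 195.6 [[ 0.49004674 -0.19516733  0.103     ]] [[ 0.48918963 -0.19405235  0.11      ]]
white 1223 318.6 196.2 [[ 0.48823005 -0.19327888  0.102     ]]
[0.08304404 0.55091967 0.37555199] [[ 0.29056667  0.95685346 -0.00157092]
 [ 0.90901203 -0.27552533  0.3127026 ]
 [ 0.29877774 -0.09228894 -0.94984979]]
```

View pics/z1.png

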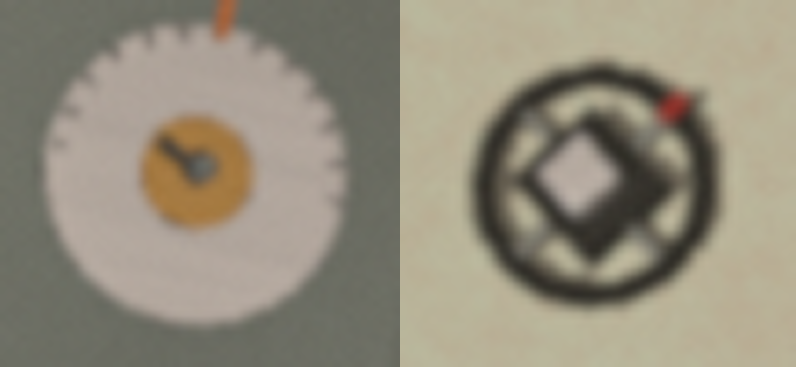

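View pics/wrist0.png

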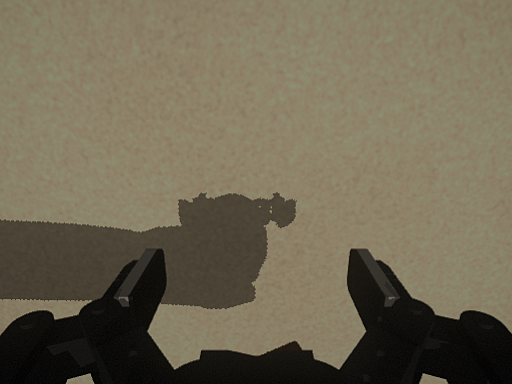

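The top crop shows the brass seat at about (197,172), the dark fin running to (160,138), and the mark at (228,18). The wheel's red pointer is at upper right. The wrist camera looks past the fingers from the tool's +z side.

```bash
cat >> h.py <<'E'
from scipy.spatial.transform import Rotation as Ro
def to(p,yaw):
    o=bot.get_obs(); R=Ro.from_euler('xyz',o['tcp_rot'],degrees=True)
    T=Ro.from_euler('xyz',[-90,0,yaw],degrees=True)
    print("t",o['time'],"pos",o['ee_pos'].round(4),"rpy",o['tcp_rot'].round(2),"q",o['q'].round(1),"F",o['wrist_force'].round(1),"op",round(o['opening'],4))
    print("row",R.inv().apply(np.array(p)-o['ee_pos']).round(4),(R.inv()*T).as_rotvec().round(4))
E
python3 - <<'E'
from h import *
C=cal("top")
c=plane(C,(319.2,195.6),.11)[0];f=plane(C,(314,190.7),.124)[0];m=plane(C,(323.5,170.5),.103)[0]
print(c,f,f-c,"fin deg",np.degrees(np.arctan2(*(f-c)[1::-1])),"mark",np.degrees(np.arctan2(*(m-c)[1::-1])))
to((.489,-.194,.30),-43)
E
```

```text
[ 0.48918963 -0.19405235  0.11      ] [ 0.50361692 -0.17565869  0.124     ] [0.01442728 0.01839366 0.014     ] fin deg 51.89071554809566 mark -12.588949882966958
t 0.15 pos [0.1592 0.5263 0.2417] rpy [-9.000e+01  6.000e-02  7.317e+01] q [73.2  5.  10.  95.1 -0.  90. ] F [-0.7 -0.8  0.3] op 0.0853
row [-0.594  -0.0576 -0.5242] [ 1.0000e-03  2.0275e+00 -6.0000e-04]
```

```bash
python3 -m crank '-0.594 -0.058 -0.524 0 2.027 0; -0.594 -0.058 -0.524 0 2.027 0; -0.594 -0.058 -0.524 0 2.027 0; -0.594 -0.058 -0.524 0 2.027 0; -0.594 -0.058 -0.524 0 2.027 0; -0.594 -0.058 -0.524 0 2.027 0; -0.594 -0.058 -0.524 0 2.027 0; -0.594 -0.058 -0.524 0 2.027 0'; python3 -c "
from h import *
to((.489,-.194,.30),-43)"
```

```text
time: 0.95
ee_pos: [0.3254, 0.1618, 0.2717]
tcp_rot: [-90.0, -0.0, 4.1]
wrist_force: [1.4, 1.2, 0.3]
opening: 0.0853
t 0.95 pos [0.3254 0.1618 0.2717] rpy [-8.998e+01 -3.000e-02  4.090e+00] q [ 26.4 -19.4  -8.5 100.9   0.  112.3] F [1.4 1.2 0.3] op 0.0853
row [ 0.1378 -0.0283 -0.3666] [-5.000e-04  8.219e-01  5.000e-04]
```

```bash
python3 -m crank '0.138 -0.028 -0.367 0 0.822 0; 0.138 -0.028 -0.367 0 0.822 0; 0.138 -0.028 -0.367 0 0.822 0; 0.138 -0.028 -0.367 0 0.822 0; 0.138 -0.028 -0.367 0 0.822 0; 0.138 -0.028 -0.367 0 0.822 0; 0.138 -0.028 -0.367 0 0.822 0; 0.138 -0.028 -0.367 0 0.822 0'; python3 -m crank '0 0 0 0 0 0;0 0 0 0 0 0;0 0 0 0 0 0'; python3 - <<'E'
from h import *
C=cal("wrist"); im=vision.camera("wrist")[:,:,::-1].copy(); cv2.imwrite("pics/w1.png",im)
hsv=cv2.cvtColor(im,cv2.COLOR_BGR2HSV)
o=(hsv[...,0]>5)&(hsv[...,0]<25)&(hsv[...,1]>120)&(hsv[...,2]>90)
for a,u,v in cent(o,minA=30): print("orange",a,u,v,plane(C,(u,v),.103),plane(C,(u,v),.11))
to((.498,.192,.242),-43)
E
```

```text
time: 1.75
ee_pos: [0.4915, -0.1942, 0.2992]
tcp_rot: [-90.0, 0.0, -42.8]
wrist_force: [0.4, 0.5, 0.2]
opening: 0.0855
time: 2.05
ee_pos: [0.4907, -0.191, 0.2995]
tcp_rot: [-90.0, 0.0, -42.7]
wrist_force: [-0.1, 0.8, -0.7]
opening: 0.0854
orange 188 328.1 127.1 [[ 0.57181535 -0.21171927  0.103     ]] [[ 0.57126303 -0.21000285  0.11      ]]
orange 1710 257.6 166.6 [[ 0.48999916 -0.19323151  0.103     ]] [[ 0.49118049 -0.19190683  0.11      ]]
orange 4667 450.0 239.8 [[ 0.59473473 -0.40882412  0.103     ]] [[ 0.59369676 -0.40293115  0.11      ]]
orange 1091 339.2 307.8 [[ 0.44178799 -0.39646248  0.103     ]] [[ 0.44399089 -0.39083145  0.11      ]]
t 2.1 pos [ 0.4907 -0.1907  0.2998] rpy [-8.999e+01 -1.000e-02 -4.263e+01] q [-21.2   3.4  14.9 101.5   0.  111.4] F [-0.3  0.9 -0.6] op 0.0854
row [-0.2538  0.0578  0.2865] [-0.0003  0.0065  0.0002]
```

View pics/w1.png

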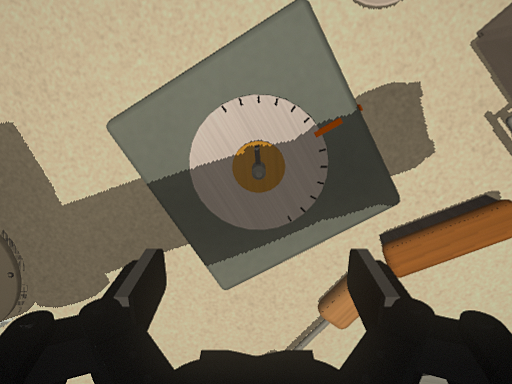

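```bash
python3 - <<'E'
from h import *
im=cv2.imread("pics/w1.png"); C=cal("wrist"); hsv=cv2.cvtColor(im,cv2.COLOR_BGR2HSV)
o=((hsv[...,0]>5)&(hsv[...,0]<28)&(hsv[...,1]>110)&(hsv[...,2]>50)).astype(np.uint8)
o[:, :225]=0;o[:,295:]=0;o[:135]=0;o[200:]=0
h=cv2.convexHull(np.vstack(cv2.findContours(o,0,1)[0])); (u,v),ax,_=cv2.fitEllipse(h); print("seat",u,v,ax)
for z in (.106,.11,.114):
    c=plane(C,(u,v),z)[0]; e=plane(C,[(u-ax[0]/2,v),(u+ax[0]/2,v)],z); print(z,c,"dia",np.linalg.norm(e[1]-e[0]))
c=plane(C,(u,v),.11)[0]
print("dial",plane(C,(259,162),.102))
f=plane(C,(256.7,147.5),.124)[0]; p=plane(C,(258.6,171),.138)[0]; m=plane(C,(328.1,127.1),.103)[0]
print("post",p,"fin",f,f-c,np.degrees(np.arctan2(*(f-c)[1::-1])),"mark",np.degrees(np.arctan2(*(m-c)[1::-1])))
E
python3 -m crank '-0.254 0.058 0.287 0 0 0;-0.254 0.058 0.287 0 0 0;-0.254 0.058 0.287 0 0 0;-0.254 0.058 0.287 0 0 0;-0.254 0.058 0.287 0 0 0;-0.254 0.058 0.287 0 0 0;-0.254 0.058 0.287 0 0 0;-0.254 0.058 0.287 0 0 0'
python3 -m crank '-0 0 0 0 0 0;0 0 0 0 0 0;0 0 0 0 0 0'; python3 - <<'E'
from h import *
C=cal("wrist"); im=vision.camera("wrist")[:,:,::-1].copy(); cv2.imwrite("pics/w2.png",im)
hsv=cv2.cvtColor(im,cv2.COLOR_BGR2HSV)
r=((hsv[...,0]<10)|(hsv[...,0]>170))&(hsv[...,1]>130)&(hsv[...,2]>80)
for a,u,v in cent(r,minA=20): print("red",a,u,v,plane(C,(u,v),.015),plane(C,(u,v),.022))
to((.498,.192,.242),-43)
print(proj(C,[(.498,.192,.028),(.498,.192,.068)]))
E
```

```text
seat 258.21221923828125 166.38172912597656 (51.4903678894043, 52.58509826660156)
0.106 [ 0.49120362 -0.19275921  0.106     ] dia 0.054759515171348375
0.11 [ 0.49186818 -0.19199762  0.11      ] dia 0.05409100546232225
0.114 [ 0.49253274 -0.19123603  0.114     ] dia 0.053422495753296106
dial [[ 0.49442835 -0.1905356   0.102     ]]
post [ 0.49369545 -0.19029339  0.138     ] fin [ 0.50605983 -0.17421338  0.124     ] [0.01419165 0.01778424 0.014     ] 51.41046207198642 mark -13.705025864688386
time: 2.9
ee_pos: [0.4974, 0.195, 0.2417]
tcp_rot: [-89.9, -0.0, -42.5]
wrist_force: [0.2, -0.7, -0.5]
opening: 0.0854
time: 3.2
ee_pos: [0.4985, 0.1912, 0.2422]
tcp_rot: [-90.0, -0.0, -42.7]
wrist_force: [-0.4, 0.2, 0.2]
opening: 0.0851
red 260 505.7 142.2 [[0.72116797 0.01140537 0.015     ]] [[0.71791467 0.01606026 0.022     ]]
t 3.25 pos [0.4987 0.1909 0.2422] rpy [-8.995e+01 -4.000e-02 -4.271e+01] q [ 20.9   2.7   7.7  94.9  -0.  153.7] F [1.2 0.7 0. ] op 0.0855
row [-0.0013  0.0002  0.0003] [-0.0008  0.005   0.0006]
[[255.68434214 160.79334946]
 [255.65578074 169.89374599]]
```

View pics/w2.png

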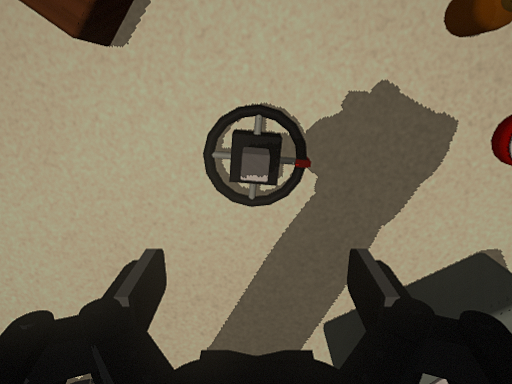

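```bash
python3 - <<'E'
from h import *
im=cv2.imread("pics/w2.png"); C=cal("wrist"); 
sub=im[95:215,195:320]; g=cv2.cvtColor(sub,cv2.COLOR_BGR2GRAY)
dk=(g<48).astype(np.uint8)
n,l,s,c=cv2.connectedComponentsWithStats(dk); i=l[10:100,8:20].max()
i=np.argmax(s[1:,4])+1; print(s[1:])
h=cv2.convexHull(np.argwhere(dk)[:,::-1].astype(np.float32)); e=cv2.fitEllipse(h); print(e)
u,v=np.array(e[0])+(195,95); print("rim c",u,v,plane(C,(u,v),.024))
hsv=cv2.cvtColor(sub,cv2.COLOR_BGR2HSV)
r=((hsv[...,0]<10)|(hsv[...,0]>170))&(hsv[...,1]>120)&(hsv[...,2]>50)
for a,u,v in cent(r,(195,95)): print("red",a,u,v,plane(C,(u,v),.016))
cv2.imwrite("pics/w2z.png",cv2.resize(sub,(600,576),interpolation=2))
E
```

```text
[[   8    9  108  102 2932]
 [  35   35   52   55 1586]
 [  87   68    1    1    1]
 [  90   68    7    1    7]]
((60.712432861328125, 60.115760803222656), (100.80492401123047, 105.09977722167969), 96.17577362060547)
rim c 255.71243286132812 155.11576080322266 [[0.50208878 0.19575528 0.024     ]]
red 121 302.7 162.9 [[0.53481718 0.15055986 0.016     ]]
```

View pics/w2z.png

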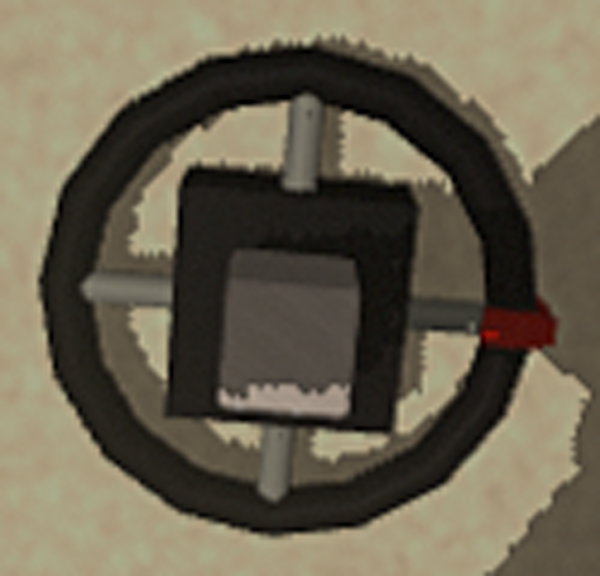

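```bash
python3 - <<'E'
from h import *
C=cal("wrist")
z=lambda L:np.array(L)/4.8+(195,95)
t=plane(C,z([(228,282),(360,288),(352,418),(218,408)]),.068); print(t,t.mean(0))
a=lambda p,q:np.degrees(np.arctan2(*(q-p)[1::-1]))
print("edges",a(t[0],t[1]),a(t[3],t[2]),a(t[3],t[0])-90,a(t[2],t[1])-90)
s=plane(C,z([(85,288),(480,315),(275,490),(308,100)]),.022); print("spokes",a(s[0],s[1]),a(s[2],s[3])-90)
to((.5005,.1945,.060),-46.5)
E
```

```text
[[0.49988857 0.21253495 0.068     ]
 [0.51897349 0.19316105 0.068     ]
 [0.4990039  0.17351186 0.068     ]
 [0.47971428 0.19437694 0.068     ]] [0.49939506 0.1933962  0.068     ]
edges -45.430520391865095 -47.246824444381886 -48.01097889913344 -45.46334490682266
spokes -46.774602870802575 -47.55194769757006
t 3.25 pos [0.4987 0.1909 0.2422] rpy [-8.995e+01 -4.000e-02 -4.271e+01] q [ 20.9   2.7   7.7  94.9  -0.  153.7] F [1.2 0.7 0. ] op 0.0855
row [-0.0013  0.1822  0.0037] [-0.0009  0.0661  0.0006]
```

```bash
python3 -m crank '-0.0013 0.10 0.0037 0 0.072 0;-0.0013 0.15 0.0037 0 0.072 0;-0.0013 0.17 0.0037 0 0.072 0;-0.0013 0.185 0.0037 0 0.072 0;-0.0013 0.194 0.0037 0 0.072 0;-0.0013 0.194 0.0037 0 0.072 0;-0.0013 0.194 0.0037 0 0.072 0;-0.0013 0.194 0.0037 0 0.072 0'
python3 -m crank '0 0 0 0 0 0;0 0 0 0 0 0;0 0 0 0 0 0;0 0 0 0 0 0;0 0 0 0 0 0;0 0 0 0 0 0;0 0 0 0 0 0;0 0 0 0 0 0' 1 60; python3 -c "
from h import *
to((.5003,.1945,.047),-46.8)"
```

```text
time: 4.05
ee_pos: [0.5019, 0.1954, 0.0501]
tcp_rot: [-89.8, -0.1, -46.8]
wrist_force: [0.5, 0.6, -0.3]
opening: 0.0856
time: 4.85
ee_pos: [0.5006, 0.1953, 0.0478]
tcp_rot: [-90.0, -0.0, -46.8]
wrist_force: [-2.1, 0.9, 4.7]
opening: 0.0269
t 4.85 pos [0.5006 0.1953 0.0478] rpy [-89.97  -0.   -46.8 ] q [ 21.3   4.  -12.5  73.4   0.  158.1] F [-2.1  0.9  4.7] op 0.0269
row [ 0.0004  0.0008 -0.0008] [-0.0005 -0.0001  0.    ]
```

```bash
python3 -m crank '0 -0.03 0 0 0 0;0 -0.07 0 0 0 0;0 -0.12 0 0 0 0;0 -0.17 0 0 0 0;0 -0.2 0 0 0 0;0 -0.2 0 0 0 0;0 -0.2 0 0 0 0'; python3 -c "
from h import *
to((.4905,-.193,.248),51.6)"
```

```text
time: 5.55
ee_pos: [0.5006, 0.1951, 0.2465]
tcp_rot: [-90.0, 0.0, -46.8]
wrist_force: [0.8, -0.5, -3.8]
opening: 0.0269
t 5.55 pos [0.5006 0.1951 0.2465] rpy [-9.005e+01  1.000e-02 -4.681e+01] q [ 21.3   3.4   8.8  95.5  -0.  158.1] F [ 0.8 -0.5 -3.8] op 0.0269
row [ 0.2761 -0.0013 -0.273 ] [ 5.0000e-04 -1.7176e+00 -8.0000e-04]
```

```bash
python3 -m crank '0.276 0 -0.273 0 -1.718 0;0.276 0 -0.273 0 -1.718 0;0.276 0 -0.273 0 -1.718 0;0.276 0 -0.273 0 -1.718 0;0.276 0 -0.273 0 -1.718 0;0.276 0 -0.273 0 -1.718 0;0.276 0 -0.273 0 -1.718 0;0.276 0 -0.273 0 -1.718 0'; python3 -c "
from h import *
to((.4905,-.193,.248),51.6)"
```

```text
time: 6.35
ee_pos: [0.4906, -0.1631, 0.2447]
tcp_rot: [-89.9, 0.2, 14.8]
wrist_force: [0.8, 1.3, -2.7]
opening: 0.027
t 6.35 pos [ 0.4906 -0.1631  0.2447] rpy [-89.88   0.19  14.81] q [-18.4   0.7   5.9  95.4  -0.   56.8] F [ 0.8  1.3 -2.7] op 0.027
row [-0.0077 -0.0034 -0.0289] [-0.0032 -0.642  -0.0026]
```

```bash
python3 -m crank '-0.0077 0 -0.029 0 -0.642 0;-0.0077 0 -0.029 0 -0.642 0;-0.0077 0 -0.029 0 -0.642 0;-0.0077 0 -0.029 0 -0.642 0;-0.0077 0 -0.029 0 -0.642 0;-0.0077 0 -0.029 0 -0.642 0;-0.0077 0 -0.029 0 -0.642 0'; python3 -m crank '0 0 0 0 0 0;0 0 0 0 0 0' ; python3 - <<'E'
from h import *
to((.4905,-.193,.200),51.6)
im=vision.camera("top")[:,:,::-1]; im2=vision.camera("wrist")[:,:,::-1]
cv2.imwrite("pics/h.png",np.hstack([cv2.resize(im[140:260,250:390],(400,343),interpolation=2),cv2.resize(im2[100:],(400,222))if 0 else cv2.resize(im2,(400,343))]))
E
```

```text
time: 7.05
ee_pos: [0.491, -0.1914, 0.2457]
tcp_rot: [-89.8, 0.1, 51.2]
wrist_force: [0.6, -0.4, -2.9]
opening: 0.0271
time: 7.25
ee_pos: [0.4914, -0.1915, 0.2471]
tcp_rot: [-90.0, 0.0, 51.2]
wrist_force: [-0.5, -0.5, -2.7]
opening: 0.0273
t 7.25 pos [ 0.4914 -0.1915  0.2471] rpy [-8.997e+01  1.000e-02  5.125e+01] q [-21.3   2.    7.5  95.5  -0.   17.5] F [-0.5 -0.5 -2.7] op 0.0273
row [-0.0018  0.0471 -0.0002] [-0.0006 -0.0062 -0.0002]
```

View pics/h.png

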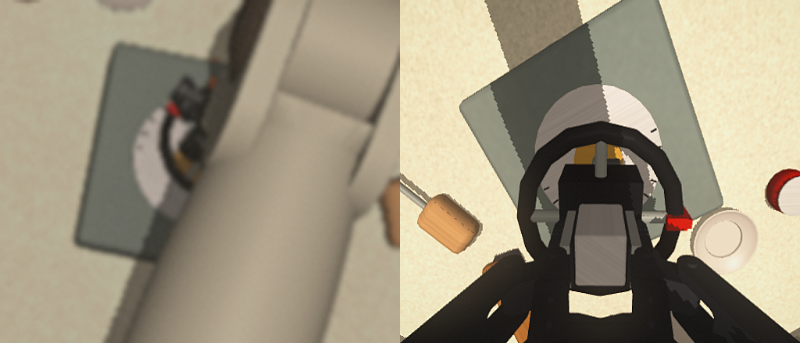

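```bash
python3 - <<'E'
from h import *
C=cal("wrist"); s=plane(C,[(167.7,241.8),(343,244)],.221); m=s.mean(0); o=bot.get_obs()
R=Ro.from_euler('xyz',o['tcp_rot'],degrees=True)
print(s,np.linalg.norm(s[1]-s[0]),"mid in tool axes",R.inv().apply(m-o['ee_pos']))
E
```

```text
[[ 0.46383374 -0.23172106  0.221     ]
 [ 0.52682813 -0.15552321  0.221     ]] 0.09886559014949242 mid in tool axes [ 0.00075593  0.02641047 -0.00430658]
```

```bash
python3 -c "
from h import *
to((.486,-.1915,.195),51.6)"
```

```text
t 7.35 pos [ 0.4915 -0.1915  0.2474] rpy [-89.99   0.    51.26] q [-21.3   2.    7.5  95.5  -0.   17.4] F [ 0.3  0.1 -3.7] op 0.0274
row [-0.0034  0.0524  0.0043] [-0.0001 -0.0059 -0.0001]
```

```bash
python3 -m crank '-0.0034 0.01 0.0043 0 -0.006 0;-0.0034 0.025 0.0043 0 -0.006 0;-0.0034 0.04 0.0043 0 -0.006 0;-0.0034 0.047 0.0043 0 -0.006 0;-0.0034 0.05 0.0043 0 -0.006 0;-0.0034 0.05 0.0043 0 -0.006 0;-0.0034 0.05 0.0043 0 -0.006 0;-0.0034 0.05 0.0043 0 -0.006 0'
python3 -m crank '0 0.001 0 0 0 0;0 0.002 0 0 0 0;0 0.003 0 0 0 0;0 0.004 0 0 0 0;0 0.005 0 0 0 0;0 0.005 0 0 0 0'
python3 -m crank '0 0.001 0 0 0 0;0 0.001 0 0 0 0;0 0.002 0 0 0 0;0 0.002 0 0 0 0'
```

```text
time: 8.15
ee_pos: [0.4863, -0.1916, 0.1982]
tcp_rot: [-90.1, -0.0, 51.6]
wrist_force: [-0.5, 0.8, -3.1]
opening: 0.027
time: 8.75
ee_pos: [0.486, -0.1915, 0.1923]
tcp_rot: [-90.0, 0.0, 51.6]
wrist_force: [0.9, 1.1, -2.8]
opening: 0.0272
time: 9.15
ee_pos: [0.486, -0.1915, 0.1904]
tcp_rot: [-90.0, 0.0, 51.6]
wrist_force: [0.3, -0.7, -2.7]
opening: 0.0273
```

```bash
for i in 1 2 3 4; do python3 -m crank '0 0.0005 0 0 0 0;0 0.001 0 0 0 0;0 0.0015 0 0 0 0;0 0.0015 0 0 0 0' | grep -E "pos|force"; done
```

```text
ee_pos: [0.486, -0.1915, 0.1889]
wrist_force: [-0.3, -0.0, -3.3]
ee_pos: [0.486, -0.1915, 0.1874]
wrist_force: [-0.1, 0.3, -3.8]
ee_pos: [0.486, -0.1915, 0.1859]
wrist_force: [-0.3, -0.0, -3.5]
ee_pos: [0.486, -0.1915, 0.1844]
wrist_force: [-0.9, 0.4, -3.7]
```

```bash
python3 -m crank '0 0.0005 0 0 0 0;0 0.001 0 0 0 0;0 0.0015 0 0 0 0;0 0.0015 0 0 0 0' | grep -E "pos|force"
python3 -m crank '0 0.0005 0 0 0 0;0 0.001 0 0 0 0;0 0.0015 0 0 0 0;0 0.0015 0 0 0 0' | grep -E "pos|force"
python3 -m crank '0 0.0005 0 0 0 0;0 0.001 0 0 0 0;0 0.0015 0 0 0 0;0 0.0015 0 0 0 0' | grep -E "pos|force"
```

```text
ee_pos: [0.486, -0.1915, 0.183]
wrist_force: [-0.3, 0.1, -3.1]
ee_pos: [0.486, -0.1915, 0.1814]
wrist_force: [0.1, 0.6, -3.4]
ee_pos: [0.486, -0.1915, 0.1799]
wrist_force: [0.1, -0.7, -3.3]
```

```bash
python3 -m crank '0 0.0005 0 0 0 0;0 0.001 0 0 0 0;0 0.0015 0 0 0 0;0 0.0015 0 0 0 0' | grep -E "pos|force"
python3 -m crank '0 0.0005 0 0 0 0;0 0.001 0 0 0 0;0 0.0015 0 0 0 0;0 0.0015 0 0 0 0' | grep -E "pos|force"
python3 -m crank '0 0.0005 0 0 0 0;0 0.001 0 0 0 0;0 0.0015 0 0 0 0;0 0.0015 0 0 0 0' | grep -E "pos|force"
```

```text
ee_pos: [0.486, -0.1915, 0.1784]
wrist_force: [0.7, -0.1, -2.6]
ee_pos: [0.4862, -0.1916, 0.1772]
wrist_force: [0.9, -1.1, -1.9]
ee_pos: [0.4863, -0.1917, 0.1754]
wrist_force: [1.9, -2.3, -3.8]
```

```bash
python3 -m crank '0 0 -0.0005 0 0 0;0 0 -0.001 0 0 0;0 0 -0.001 0 0 0;0 0 -0.001 0 0 0' | grep -E "pos|force"
python3 -m crank '0 0 -0.0003 0 0 0;0 0 -0.0006 0 0 0;0 0 -0.0006 0 0 0;0 0 -0.0006 0 0 0' | grep -E "pos|force"
```

```text
ee_pos: [0.4867, -0.192, 0.1753]
wrist_force: [1.5, 0.1, -2.4]
ee_pos: [0.4872, -0.1924, 0.1754]
wrist_force: [-0.1, 0.3, -3.4]
```

```bash
python3 -m crank '0 0 -0.0005 0 0 0;0 0 -0.001 0 0 0;0 0 -0.001 0 0 0;0 0 -0.001 0 0 0' | grep -E "pos|force"
python3 -m crank '0 0.0005 0 0 0 0;0 0.001 0 0 0 0;0 0.0015 0 0 0 0;0 0.0015 0 0 0 0' | grep -E "pos|force"
python3 -m crank '0 0.0005 0 0 0 0;0 0.001 0 0 0 0;0 0.0015 0 0 0 0;0 0.0015 0 0 0 0' | grep -E "pos|force"
python3 -m crank '0 0.0005 0 0 0 0;0 0.001 0 0 0 0;0 0.001 0 0 0 0;0 0.001 0 0 0 0' | grep -E "pos|force"
```

```text
ee_pos: [0.4881, -0.1931, 0.1755]
wrist_force: [0.7, -0.3, -2.6]
ee_pos: [0.488, -0.1931, 0.1739]
wrist_force: [-0.7, 0.5, -2.2]
ee_pos: [0.488, -0.1931, 0.1724]
wrist_force: [0.2, -0.6, -3.5]
ee_pos: [0.4881, -0.1931, 0.1715]
wrist_force: [-0.1, -1.5, -2.4]
```

```bash
python3 -m crank '0 0.0005 0 0 0 0;0 0.001 0 0 0 0;0 0.001 0 0 0 0;0 0.001 0 0 0 0' | grep -E "pos|force"
python3 -m crank '0 0.0005 0 0 0 0;0 0.001 0 0 0 0;0 0.001 0 0 0 0;0 0.001 0 0 0 0' | grep -E "pos|force"
python3 -m crank '0 0.0005 0 0 0 0;0 0.001 0 0 0 0;0 0.001 0 0 0 0;0 0.001 0 0 0 0' | grep -E "pos|force"
```

```text
ee_pos: [0.4881, -0.1931, 0.1705]
wrist_force: [0.4, 0.1, -3.2]
ee_pos: [0.4881, -0.1931, 0.1695]
wrist_force: [0.5, -0.5, -2.8]
ee_pos: [0.4881, -0.1931, 0.1685]
wrist_force: [-0.0, -0.4, -3.3]
```

```bash
python3 -m crank '0 0.0005 0 0 0 0;0 0.001 0 0 0 0;0 0.001 0 0 0 0;0 0.001 0 0 0 0' | grep -E "pos|force"
python3 -m crank '0 0.0005 0 0 0 0;0 0.001 0 0 0 0;0 0.001 0 0 0 0;0 0.001 0 0 0 0' | grep -E "pos|force"
python3 -m crank '0 0.0005 0 0 0 0;0 0.001 0 0 0 0;0 0.001 0 0 0 0;0 0.001 0 0 0 0' | grep -E "pos|force"
```

```text
ee_pos: [0.4881, -0.1931, 0.1675]
wrist_force: [-0.0, -0.2, -2.4]
ee_pos: [0.4881, -0.1931, 0.1665]
wrist_force: [0.1, 0.3, -3.0]
ee_pos: [0.4881, -0.1931, 0.1655]
wrist_force: [-0.2, 0.1, -2.7]
```

The hub's underside is now at 0.118 m. That is below the lowest possible fin top, so the slot is over the fin. Next I go down gently to the seat.

```bash
python3 -m crank '0 0.0005 0 0 0 0;0 0.001 0 0 0 0;0 0.0015 0 0 0 0;0 0.002 0 0 0 0;0 0.002 0 0 0 0' | grep -E "pos|force"
python3 -m crank '0 0.0005 0 0 0 0;0 0.001 0 0 0 0;0 0.001 0 0 0 0;0 0.001 0 0 0 0' | grep -E "pos|force"
python3 -m crank '0 0.0005 0 0 0 0;0 0.001 0 0 0 0;0 0.001 0 0 0 0;0 0.001 0 0 0 0' | grep -E "pos|force"
```

```text
ee_pos: [0.488, -0.1931, 0.1634]
wrist_force: [-0.2, 0.4, -3.1]
ee_pos: [0.4881, -0.1931, 0.1625]
wrist_force: [0.8, -0.4, -3.2]
ee_pos: [0.4881, -0.1931, 0.1615]
wrist_force: [0.1, -0.2, -2.9]
```

```bash
python3 -m crank '0 0.0005 0 0 0 0;0 0.001 0 0 0 0;0 0.001 0 0 0 0;0 0.001 0 0 0 0' | grep -E "pos|force|rot"
python3 -c "
from h import *
to((.4881,-.1931,.16),-13)"
```

```text
ee_pos: [0.4881, -0.1931, 0.1605]
tcp_rot: [-90.0, 0.0, 51.6]
wrist_force: [-0.5, 0.6, -3.7]
t 19.65 pos [ 0.4881 -0.1931  0.1605] rpy [-90.     0.    51.63] q [-21.6   0.7  -3.5  85.9  -0.   16.8] F [-0.5  0.6 -3.7] op 0.0275
row [ 0.      0.0005 -0.    ] [ 0.     1.128 -0.   ]
```

```bash
python3 -m crank '0 0.0005 0 0 0 0;0 0.001 0 0 0 0;0 0.001 0 0 0 0;0 0.001 0 0 0 0' | grep -E "pos|force"
python3 -m crank '0 0.0005 0 0 0 0;0 0.001 0 0 0 0;0 0.001 0 0 0 0;0 0.001 0 0 0 0' | grep -E "pos|force"
python3 -m crank '0 0.0005 0 0 0 0;0 0.001 0 0 0 0;0 0.001 0 0 0 0' | grep -E "pos|force"
```

```text
ee_pos: [0.4881, -0.1931, 0.1595]
wrist_force: [-0.0, 0.2, -3.8]
ee_pos: [0.4881, -0.1931, 0.1585]
wrist_force: [-0.2, 0.1, -2.4]
ee_pos: [0.4881, -0.1931, 0.1574]
wrist_force: [-0.2, -0.1, -3.4]
```

```bash
python3 -m crank '0 0.0005 0 0 0 0;0 0.001 0 0 0 0;0 0.001 0 0 0 0' | grep -E "pos|force"
python3 -m crank '0 0.0005 0 0 0 0;0 0.001 0 0 0 0;0 0.001 0 0 0 0' | grep -E "pos|force"
```

```text
ee_pos: [0.488, -0.1931, 0.1564]
wrist_force: [-0.1, -0.4, -2.8]
ee_pos: [0.488, -0.1931, 0.1554]
wrist_force: [-0.2, -0.1, -3.0]
```

```bash
python3 -m crank '0 0.0005 0 0 0 0;0 0.001 0 0 0 0;0 0.001 0 0 0 0' | grep -E "pos|force"
python3 -m crank '0 0.0005 0 0 0 0;0 0.0005 0 0 0 0;0 0.0005 0 0 0 0' | grep -E "pos|force"
```

```text
ee_pos: [0.4881, -0.1932, 0.1549]
wrist_force: [-1.9, 0.6, 0.4]
ee_pos: [0.4882, -0.1932, 0.1549]
wrist_force: [-1.6, 0.6, 5.5]
```

```bash
python3 -m crank '0 -0.0003 0 0 0 0;0 -0.0004 0 0 0 0;0.0002 -0.0004 0 0 0.07 0;0.0004 -0.0004 0 0 0.14 0;0.0005 -0.0004 -0.0001 0 0.21 0;0.0007 -0.0004 -0.0001 0 0.28 0;0.0007 -0.0004 -0.0001 0 0.28 0'; python3 -c "
from h import *
to((.4881,-.1931,.16),-13); o=bot.get_obs(); print(Ro.from_euler('xyz',o['tcp_rot'],degrees=True).inv().apply(o['wrist_force']),o['torque'])"
```

```text
time: 22.65
ee_pos: [0.4886, -0.1926, 0.1549]
tcp_rot: [-90.0, -0.0, 35.4]
wrist_force: [-1.8, 0.7, 4.5]
opening: 0.0273
t 22.65 pos [ 0.4886 -0.1926  0.1549] rpy [-9.002e+01 -2.000e-02  3.545e+01] q [-21.5   0.7  -4.1  85.2   0.   33. ] F [-1.8  0.7  4.5] op 0.0273
row [-0.0007 -0.0051 -0.0001] [2.000e-04 8.456e-01 4.000e-04]
[-1.05993733 -4.50871709  1.63964572] [ 0.20962699  0.55145774 -0.07291554]
```

```bash
python3 -m crank '0.0002 0 0 0 0.07 0;0.0004 0 0 0 0.14 0;0.0005 0 -0.0001 0 0.21 0;0.0007 0 -0.0001 0 0.28 0;0.0007 0 -0.0001 0 0.28 0'; python3 -c "
from h import *
to((.4881,-.1931,.16),-13); o=bot.get_obs(); print(Ro.from_euler('xyz',o['tcp_rot'],degrees=True).inv().apply(o['wrist_force']),o['torque'])"
```

```text
time: 23.15
ee_pos: [0.4891, -0.1922, 0.1549]
tcp_rot: [-90.0, -0.0, 19.4]
wrist_force: [-3.2, 2.0, 5.6]
opening: 0.0273
t 23.15 pos [ 0.4891 -0.1922  0.1549] rpy [-9.000e+01 -1.000e-02  1.941e+01] q [-21.5   0.7  -4.   85.3   0.   49.1] F [-3.2  2.   5.6] op 0.0273
row [-0.0013 -0.0051 -0.0005] [-1.000e-04  5.656e-01  2.000e-04]
[-2.37194671 -5.56032034  2.94097441] [ 0.47045566  0.66956986 -0.05372967]
```

```bash
python3 -m crank '0 -0.0001 0.0002 0 0.07 0;0 -0.0002 0.0003 0 0.14 0;0 -0.0002 0.0003 0 0.21 0;0 -0.0002 0.0003 0 0.28 0;0 -0.0002 0.0003 0 0.28 0'; python3 -c "
from h import *
to((.4881,-.1931,.16),-13); o=bot.get_obs(); print(Ro.from_euler('xyz',o['tcp_rot'],degrees=True).inv().apply(o['wrist_force']),o['torque'])"
```

```text
time: 23.65
ee_pos: [0.4896, -0.1918, 0.1549]
tcp_rot: [-90.0, -0.1, 3.5]
wrist_force: [0.1, 1.7, 2.9]
opening: 0.0269
t 23.65 pos [ 0.4896 -0.1918  0.1549] rpy [-8.998e+01 -7.000e-02  3.460e+00] q [-21.4   0.7  -4.   85.2   0.   65.1] F [0.1 1.7 2.9] op 0.0269
row [-0.0015 -0.0051 -0.0012] [-0.0004  0.2873  0.0011]
[ 0.20872741 -2.89836903  1.65577093] [ 0.45269959 -0.18081446 -0.0227335 ]
```

```bash
python3 -m crank '0.0001 0 0 0 0.07 0;0.0002 0 0 0 0.14 0;0.0003 0 0.0001 0 0.21 0;0.0003 0 0.0001 0 0.285 0;0.0003 0 0.0001 0 0.285 0;0.0003 0 0.0001 0 0.285 0'; python3 - <<'E'
from h import *
to((.4881,-.1931,.16),-13)
im2=vision.camera("wrist")[:,:,::-1];cv2.imwrite("pics/f.png",cv2.resize(im2[:, :],(800,600),interpolation=2))
E
```

```text
time: 24.25
ee_pos: [0.49, -0.1918, 0.1549]
tcp_rot: [-90.0, -0.1, -12.6]
wrist_force: [4.5, 2.9, 3.2]
opening: 0.027
t 24.25 pos [ 0.49   -0.1918  0.1549] rpy [-8.997e+01 -8.000e-02 -1.263e+01] q [-21.4   0.8  -4.   85.2   0.   81.2] F [4.5 2.9 3.2] op 0.027
row [-0.0016 -0.0051 -0.0017] [-0.0005  0.0064  0.0013]
```

View pics/f.png

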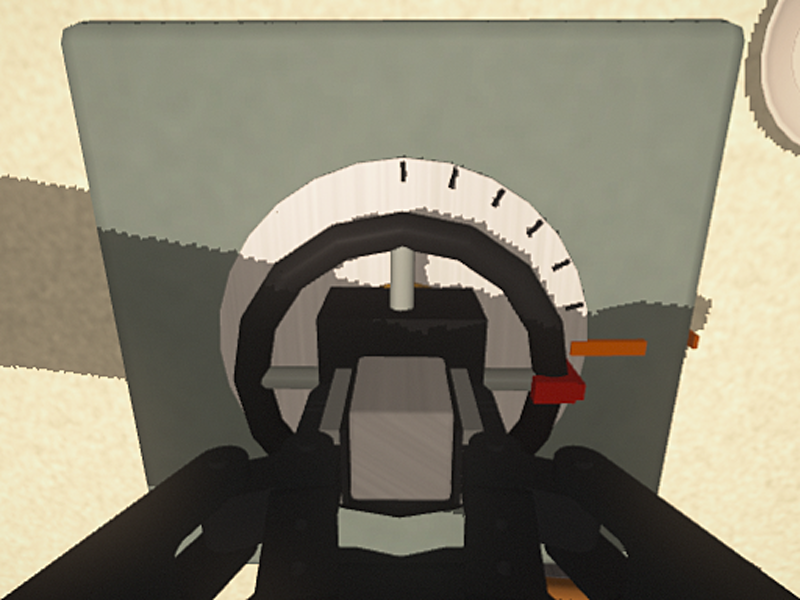

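```bash
python3 - <<'E'
from h import *
C=cal("wrist"); o=bot.get_obs(); R=Ro.from_euler('xyz',o['tcp_rot'],degrees=True)
k=.64
for n,uv,z in (("mark in",(571,348),.103),("mark out",(646,348),.103),("ptr tip",(584,386),.122),("ptr tip",(584,386),.117),("spL",(265,378),.129),("spR",(530,380),.129),("dialL",(221,330),.102),("dialR",(588,330),.102)):
    p=plane(C,np.array(uv)*k,z)[0]; print(n,z,p.round(4),"tool",R.inv().apply(p-o['ee_pos']).round(4))
E
```

```text
mark in 0.103 [ 0.5579 -0.2096  0.103 ] tool [ 0.0701  0.052  -0.0025]
mark out 0.103 [ 0.5879 -0.2164  0.103 ] tool [ 0.1009  0.052  -0.0026]
ptr tip 0.122 [ 0.5558 -0.2164  0.122 ] tool [ 0.0696  0.033  -0.0096]
ptr tip 0.117 [ 0.5572 -0.2195  0.117 ] tool [ 0.0716  0.038  -0.0123]
spL 0.129 [ 0.4423 -0.1835  0.129 ] tool [-0.0484  0.0258 -0.0023]
spR 0.129 [ 0.5351 -0.2053  0.129 ] tool [ 0.0469  0.026  -0.0033]
dialL 0.102 [ 0.4203 -0.1708  0.102 ] tool [-0.0726  0.0528  0.0052]
dialR 0.102 [ 0.5658 -0.2037  0.102 ] tool [0.0766 0.053  0.005 ]
```

```bash
python3 -m crank '0 -0.0005 0 0 0 0;0 -0.0005 0 0 0 0;0 -0.0005 0 0 0 0;0 -0.0005 0 0 0 0;0 -0.0005 0 0 0 0;0 -0.0005 0 0 0 0;0 -0.0005 0 0 0 0;0 -0.0005 0 0 0 0' -1
python3 -m crank '0 -0.02 0 0 0 0;0 -0.05 0 0 0 0;0 -0.09 0 0 0 0;0 -0.13 0 0 0 0;0 -0.15 0 0 0 0;0 -0.15 0 0 0 0;0 -0.15 0 0 0 0;0 -0.15 0 0 0 0'
python3 - <<'E'
from h import *
to((.4,-.1931,.30),-13)
C=cal("wrist");im2=vision.camera("wrist")[:,:,::-1].copy();cv2.imwrite("pics/g.png",cv2.resize(im2,(800,600),interpolation=2))
hsv=cv2.cvtColor(im2,cv2.COLOR_BGR2HSV)
r=((hsv[...,0]<5)|(hsv[...,0]>172))&(hsv[...,1]>150)&(hsv[...,2]>60)
for a,u,v in cent(r,minA=10): print("red",a,u,v,plane(C,(u,v),.125))
E
```

```text
time: 25.1
ee_pos: [0.4894, -0.1919, 0.1551]
tcp_rot: [-90.0, 0.0, -12.8]
wrist_force: [0.2, 0.2, -0.2]
opening: 0.0852
time: 25.9
ee_pos: [0.4892, -0.1918, 0.3037]
tcp_rot: [-90.0, 0.1, -12.8]
wrist_force: [0.2, -0.5, -0.6]
opening: 0.0853
t 25.9 pos [ 0.4892 -0.1918  0.3037] rpy [-89.98   0.11 -12.83] q [-21.4   3.6  15.5 102.1  -0.   81.4] F [ 0.2 -0.5 -0.6] op 0.0853
row [-0.0867  0.0039 -0.021 ] [-0.0003  0.003  -0.0019]
red 155 311.7 173.5 [[ 0.54325019 -0.20916905  0.125     ]]
```

View pics/g.png

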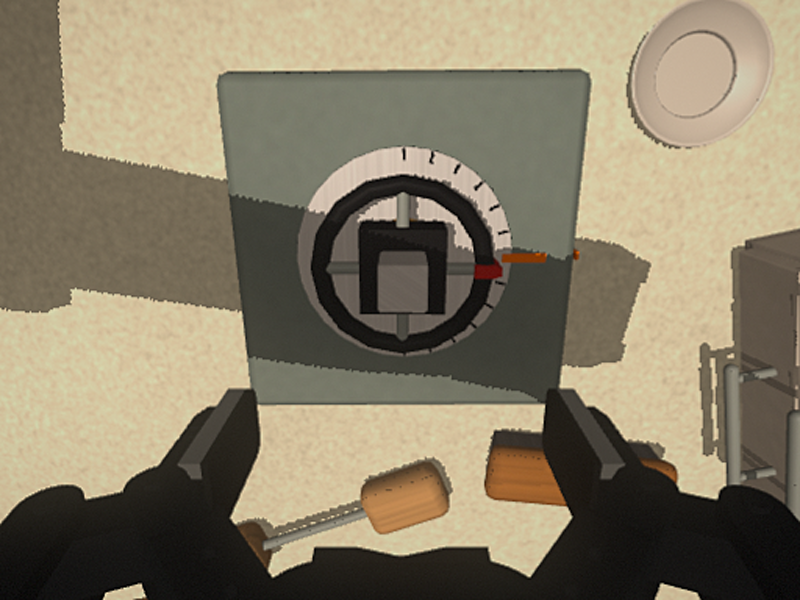

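```bash
python3 - <<'E'
from h import *
C=cal("wrist"); R=Ro.from_euler('z',-12.83,degrees=True)
for n,uv,z in (("mark",(525,258),.103),("ptr",(487,271),.128),("spL",(330,269),.129),("spR",(473,269),.129),("box TL",(219,73),.1),("box TR",(589,72),.1)):
    p=plane(C,np.array(uv)*.64,z)[0]; print(n,R.inv().apply(p-[.4892,-.1918,0]).round(4))
bot.job_done()
E
```

```text
mark [ 0.0862 -0.0016  0.103 ]
ptr [ 0.0559 -0.004   0.128 ]
spL [-0.0456 -0.0024  0.129 ]
spR [ 0.0466 -0.0024  0.129 ]
box TL [-0.1137  0.1168  0.1   ]
box TR [0.1177 0.1171 0.1   ]
the job is handed in; nothing more can be done
```

The key wheel is home on the spindle with its pointer at the far mark. I let go, moved the gripper clear and handed the job in at about 26 s. No verdict is reported.

- **Fitting:** I gripped the wheel, lined its pointer up with the fin I had seen, and lowered it in small steps. The slot went over the fin on the first try. The bore rubbed the post on one side, so I shifted the wheel about 2.6 mm sideways.
- **Seating:** The hub met the seat with the grip point about 50 mm above the nominal seat, against the 60 mm limit. Readings taken between moves put the push there at about 9 N, and never more than that.
- **Turning:** I turned the wheel about 64° clockwise, with readings of 5–6 N sideways at most.
- **Last checks:** After release the wrist force was about zero. The picture showed the wheel level and its spokes square to the box. The pointer was 1–2.5 mm sideways of the mark's line, inside the 8 mm limit. The neighbouring objects visible in it looked undisturbed; I did not measure any of them, and not all were in view.

**Disagreements:**
- The top and wrist cameras differed by 3–5 mm on where the wheel and spindle were; touch settled it.
- The last close-up taken while still gripping put the pointer 7–10 mm off the mark's line. I discounted that because the height I assumed for the pointer did not fit, and used the spokes instead.

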